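Push the row of spacer blocks home in the drilling fixture and swing the keeper shut

TASK

Load the drilling fixture for the next hole: with a fingertip behind the last of the five spacer blocks in its channel, push the whole row along as one train, never breaking it up, until the leading block is fully home against the end stop and the blocks touch one another. Only then push the keeper's knob round until the keeper bar lies fully across the channel, against its stop, behind the row. Push only, do not pick up or tip anything, and leave the spare block and the other things on the bench where they are.

Things in the scene. Friction and masses are not known exactly. Their poses are not given: they have to be found in the camera images.
- fixture: Drilling fixture bolted to the bench. Origin: middle of its channel's width, at bench height; y runs along the channel to the end stop, x across, z up. Base plate 124 mm wide, 15 mm thick, y -215 to 190 mm; its top is the channel floor. Two rails 14 mm high, 11 mm thick (tops 29 mm above the bench) leave a channel 47 mm wide, centred on x = 0, open at y = -215. Bolt heads 9 mm tall outside the rails.
- stop_face (a point): Middle of the end stop's face at the channel floor (fixture x 0, y 150 mm, 15 mm above the bench). The stop is a steel block 36 mm tall above the floor with two bolt heads on top (59 mm above the bench in all). With the row home the last block's rear face is 180 mm from this face, at fixture y -30 mm.
- keeper_pivot (a point): Upright pivot axis of the keeper, at fixture x -47, y -41 mm, on its boss 29 mm above the bench. The keeper is a flat steel bar 16 mm wide, 12 mm thick, 83 mm from the pivot to its tip, swinging level just over the rail tops (29.5 to 41.5 mm above the bench). Light friction, about 1 N at the knob; no spring, it stays where it is left.
- keeper (a joint): Keeper's angle (rad). 0: it lies beside the channel, outside the -x rail, tip to fixture -y. Negative: tip swung outward from the channel. It grows as the tip swings over the -x rail and across the channel (anticlockwise from above) to its stop at 1.571: square across both rails, tip to fixture +x, front face 3 mm behind the rear face of a row that is home. Range -0.6 to 1.571.
- knob (a point): Middle of the round black upright knob on the keeper bar, 56 mm above the bench and 70 mm from the pivot axis: 18 mm in diameter, 19 mm tall (47 to 66 mm above the bench) on an 8 mm stem. In the fixture's frame it is at pivot + 70 mm * (sin a, -cos a) for keeper angle a.
- block_1: A bored aluminium spacer block in the fixture's channel: 44 mm across the channel (fixture x), 36 mm along it (fixture y), 32 mm tall, upright bore 16 mm, about 0.13 kg. Origin: centre of its underside. Number 1, the leading block, nearest the end stop.
- block_2: A bored aluminium spacer block in the fixture's channel: 44 mm across the channel (fixture x), 36 mm along it (fixture y), 32 mm tall, upright bore 16 mm, about 0.13 kg. Origin: centre of its underside. Number 2, touching behind number 1.
- block_3: A bored aluminium spacer block in the fixture's channel: 44 mm across the channel (fixture x), 36 mm along it (fixture y), 32 mm tall, upright bore 16 mm, about 0.13 kg. Origin: centre of its underside. Number 3, the middle of the row.
- block_4: A bored aluminium spacer block in the fixture's channel: 44 mm across the channel (fixture x), 36 mm along it (fixture y), 32 mm tall, upright bore 16 mm, about 0.13 kg. Origin: centre of its underside. Number 4.
- block_5: A bored aluminium spacer block in the fixture's channel: 44 mm across the channel (fixture x), 36 mm along it (fixture y), 32 mm tall, upright bore 16 mm, about 0.13 kg. Origin: centre of its underside. Number 5, the last of the row, farthest from the end stop: its rear face (18 mm behind its origin, towards fixture -y) is free, with empty channel behind it.
- spare_block: A sixth block of the same kind lying on the bench in front of the fixture, not part of the row. Leave alone. Origin: centre of its underside.
- wrench: Steel spanner, 170 mm long along its x, lying on the bench behind the fixture. Leave alone. Origin: its underside, mid-length.
- chip_brush: Flat wooden-handled chip brush 160 mm long along its x, 14 mm thick, lying on the bench behind the fixture. Leave alone.
- paste_tin: Low red tin, 64 mm in diameter and 45 mm tall, standing behind the fixture. Leave alone. Origin: centre of its underside.
- piston: Aluminium engine piston, 76 mm in diameter and 68 mm tall, standing on the bench. Leave alone. Origin: centre of its underside.
- oil_can: Green oil can with a brass spout, 72 mm in diameter and 165 mm tall, standing on the bench. Leave alone. Origin: centre of its underside.
- v_block: Steel V-block 50 x 45 x 40 mm standing on the bench. Leave alone. Origin: centre of its underside.
Things that resemble listed ones, but are neither listed nor needed, are in the scene too. Leave any pink or red look-alike of the block_3 alone. Leave any brown look-alike of the block_5 alone.

How it is judged:
By the outcome, as a careful person would: the job done as asked, in the order asked, and still so for the second after the job is handed in, with the robot touching nothing.
It also fails if it takes over 61 s, if anything falls off the work surface, if the arm or the gripper's body presses on something with over 40 N, if the wrist force passes 120 N, or if a joint passes its speed limit or range.

ROBOT

A 6-joint arm with a two-finger parallel gripper is mounted at the origin on the work surface. World frame = base frame: x ahead of the robot, y to its left, z up, the work surface at z = 0. Lengths are in m, angles in rad, forces in N, time in s.
With the tool pointing down it reaches from about 0.375 to 0.9 m from the base axis. Payload 3.1 kg.
Tool frame: the origin (TCP) lies midway between the tips of the shut fingers; the grasp point (between the pads) lies 19 mm behind it; z points along the fingers, y is the line along which they close (so a half turn about z gives the same grasp; the last joint's range is limited). The gripper opens to 85 mm and grips with 20 to 120 N. Pads are 22 mm wide; open, the fingers measure 114 mm over their backs; the gripper's body (76 mm by 85 mm) begins 54 mm behind the grasp point. The pads swing forward as they close: fully open they stand 13 mm farther back than shut.
Start: joints at [-1.522, 0.527, 1.433, -0, 1.181, -0.178], TCP at [0.141, -0.609, 0.231] pointing down, gripper open.
Joint ranges: [-3.08, 3.08], [-0.75, 2.2], [0.22, 2.44], [-1.43, 4.57], [0, 2.65], [-2.85, 2.85]. Speed limits (rad/s): [2.79, 2.79, 3.14, 3.14, 3.14, 3.14].

INTERFACE

Orientations are given as a unit quaternion [x, y, z, w].
In Python, from station import manip gives the robot as it stands.
- The arm moves only by the tool step_arm, never from a script. Its argument "targets" is text: rows parted by semicolons, each of 4 numbers parted by spaces: the shift along the tool's x, y, z in mm, then the turn about the tool's z in degrees. A call has 1 to 12 rows; each row is the pose to reach, as a shift and turn from the pose commanded when the call began, along the tool's axes at that moment; what a row does not reach only later rows make up. A row lasts 1/10 s, in which the tool goes at most 50 mm and 8.59 degrees, less where a joint would pass 70% of its speed; a pose out of reach is approached as far as the arm can. A call with a gripper value outside its range is refused whole. "gripper" is the closure, from 0 (fully open) to 1 (shut), set as the call begins (left out, the last holds). The fingers move at their own pace and stop on an object; "squeeze" is the grip in N (left out, the last holds). Time passes only in rows, so rows that repeat a pose let the fingers close. It gives the time, the measured TCP pose, the force, the opening and the grip force at its end, in the units of the state.
- manip.sense(): the state, without advancing time (a new reading comes with each control period).
- manip.snapshot(name): name is "scene" or "top" or "wrist"; returns the picture (400x640x3 uint8, red, green, blue); there is no depth.
- manip.get_calibration(name): a dict with "fov_y" (degrees; the focal length in pixels is half the picture's height over the tangent of half this angle, whatever the lens; pixels are square), "cx", "cy" (the principal point, pixels), "k1" (the pictures are not rectified: a ray, as slopes to the right and down, at radius r is drawn at 1 + k1 r^2 times it, then the intrinsics apply), "extrinsics" (4x4, takes a point from camera to world coordinates); the wrist camera has in their place "tool_from_camera" (4x4, takes a point from camera to tool coordinates, whose origin is the TCP and whose axes are the flange's). Camera axes: x right, y down, z forward; pixel columns grow to the right and rows downward; lengths in m; the calibration is good to about 2 mm. A picture is of the moment at which its call begins: read the wrist's pose just before it. get_calibration takes no time and is no camera call.
- manip.sign_off(): hands the job in; it is judged then, once.
Trained networks look in the newest picture that a camera, given by its name, has taken for a name from the list of things; names that differ only in an ending like _2 or _b are one class to them, and where a whole thing is asked for, a point or a joint stands for the part that bears it (a point fixed in the world has none). Each returns a list of dicts, best first, with "p" (0 to 1); they miss things now and then, are a little off and sometimes report something else, mostly with a low value. They report only what shows in the picture. A call takes as long as a camera call. They do not tell look-alikes from the thing itself.
- manip.recognise(camera, query): "position" ([column, row] in pixels, amid what is visible of it).
- manip.masks_of(camera, query): "pixels" (400x640 bool, what is visible of it) and "position" ([column, row] in pixels, amid what is visible of it).
- manip.mark_of(camera, query): "position" ([column, row] in pixels: a listed point, or the origin of a listed thing).
The state is a dict: "t": time; "q": joint angles; "qd": joint speeds; "tau": joint torques, N m; "tcp_pos": TCP position; "tool_rot": TCP orientation; "force": force on the tool from outside, world axes, zero at the start; "ft_torque": the same for the moment, N m; "finger_gap": opening from 0.0 (shut) to 1.0 (fully open); "gripper_force": force on a finger pad.
Only numpy, scipy, OpenCV 4.12 (cv2) and the standard library are available. Lean on these libraries where they do the work, as an engineer would, in place of code of your own. Each camera call takes 0.05 s, during which the arm holds its last target. There are 200 camera calls.

## Working session

There is one attempt and no reset: what is moved stays moved. The work goes in short steps, Python scripts to look and compute and a tool call to move; the robot and the scene stay as the last step left them, time stands still between calls to the robot, and variables do not carry over. Pictures are saved under pics/ and viewed, at most 10 in all, crops included, and the job is handed in when it is done.

Besides the shell and the picture viewer there is one more tool, called after "Call:" by a JSON object that holds its "op" and its "data", one argument or row to a line. step_arm: Moves the arm, as the interface text tells. Its arguments: {"type":"object","properties":{"targets":{"type":"string"},"gripper":{"type":"number"},"squeeze":{"type":"number"}},"required":["targets"]}

```bash
mkdir -p pics; ls
cat > h.py <<'E'
import numpy as np, cv2
from station import manip
from scipy.spatial.transform import Rotation as R
def cam(n):
    c=manip.get_calibration(n); f=200/np.tan(np.radians(c['fov_y'])/2)
    K=np.array([[f,0,c['cx']],[0,f,c['cy']],[0,0,1.]]); D=np.array([c['k1'],0,0,0,0.])
    if n=='wrist':
        s=manip.sense(); T=np.eye(4); T[:3,:3]=R.from_quat(s['tool_rot']).as_matrix(); T[:3,3]=s['tcp_pos']
        E=T@np.array(c['tool_from_camera'])
    else: E=np.array(c['extrinsics'])
    return K,D,E
def at_z(C,px,z):
    K,D,E=C
    r=cv2.undistortPoints(np.array(px,float).reshape(-1,1,2),K,D).reshape(-1,2)
    d=np.c_[r,np.ones(len(r))]@E[:3,:3].T; o=E[:3,3]
    return o+d*((z-o[2])/d[:,2])[:,None]
def proj(C,P):
    K,D,E=C; I=np.linalg.inv(E)
    return cv2.projectPoints(np.array(P,float).reshape(-1,1,3),cv2.Rodrigues(I[:3,:3])[0],I[:3,3],K,D)[0].reshape(-1,2)
def snap(n,f):
    C=cam(n); im=manip.snapshot(n); cv2.imwrite('pics/'+f,im[:,:,::-1]); return C,im
E
python3 - <<'E'
from h import *
a=[]
for n in('scene','top'):
    C,im=snap(n,n+'.png'); a.append(im)
    for q,z in [('stop_face',.015),('keeper_pivot',.029),('knob',.056),('fixture',0),('block_1',.015)]:
        for r in manip.mark_of(n,q)[:7]: print(n,q,round(r['p'],2),np.round(r['position'],1),at_z(C,r['position'],z).round(4)[0,:2])
s=manip.sense();print(s['tool_rot'],s['t'],s['force'])
E
```

```text
pics
scene stop_face 0.75 [333.  186.7] [0.5139 0.1004]
scene keeper_pivot 0.94 [291.  217.7] [ 0.5364 -0.0863]
scene knob 0.63 [272.4 230.8] [ 0.5542 -0.1671]
scene fixture 0.75 [309.1 221.9] [ 0.5696 -0.0392]
scene fixture 0.18 [272.  227.6] [ 0.5161 -0.1481]
scene block_1 0.78 [199.9 239.5] [ 0.4255 -0.3582]
scene block_1 0.74 [307.9 223.1] [ 0.5778 -0.0498]
scene block_1 0.65 [243.2 282.8] [ 0.6294 -0.3252]
scene block_1 0.6 [302.1 230.6] [ 0.5891 -0.0806]
scene block_1 0.6 [287.8 247.2] [ 0.6106 -0.1506]
scene block_1 0.56 [260.  181.8] [ 0.3526 -0.0868]
scene block_1 0.54 [313.6 213.1] [ 0.5586 -0.0131]
top stop_face 0.69 [276.4 222.9] [0.511  0.1063]
top stop_face 0.23 [376.9 145.7] [ 0.7536 -0.1671]
top keeper_pivot 0.56 [350.8 216.2] [ 0.5391 -0.098 ]
top keeper_pivot 0.38 [467.8 232.6] [ 0.5114 -0.4231]
top knob 0.5 [323.4 211.4] [ 0.5428 -0.0214]
top knob 0.48 [376.9 211.8] [ 0.55   -0.1657]
top fixture 0.61 [328.6 206.5] [ 0.569  -0.0365]
top fixture 0.18 [368.5 194.1] [ 0.6117 -0.1485]
top block_1 0.79 [321.1 209.8] [ 0.5552 -0.0155]
top block_1 0.77 [428.4 191.7] [ 0.625  -0.3169]
top block_1 0.72 [369.7 197.7] [ 0.5978 -0.1504]
top block_1 0.62 [335.1 293.3] [ 0.3287 -0.0652]
top block_1 0.59 [357.6 201.6] [ 0.5845 -0.1167]
top block_1 0.58 [430.3 157.1] [ 0.7285 -0.3228]
top block_1 0.56 [343.9 202.9] [ 0.5786 -0.0784]
[9.93520515e-01 1.13652915e-01 1.21350796e-05 1.51029318e-05] 0.6 [ 0.29662226 -0.32041794 -0.68881033]
```

Run:
```python
import cv2
a=cv2.imread('pics/top.png')[120:320,200:500]; cv2.imwrite('pics/top_c.png',cv2.resize(a,None,fx=2.66,fy=2.66,interpolation=cv2.INTER_CUBIC))
```

```text
(no output)
```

View pics/top_c.png

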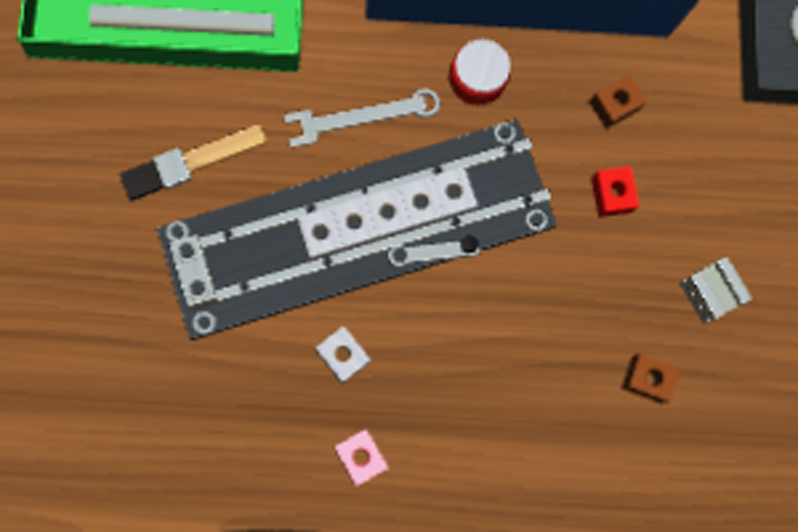

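View pics/scene.png

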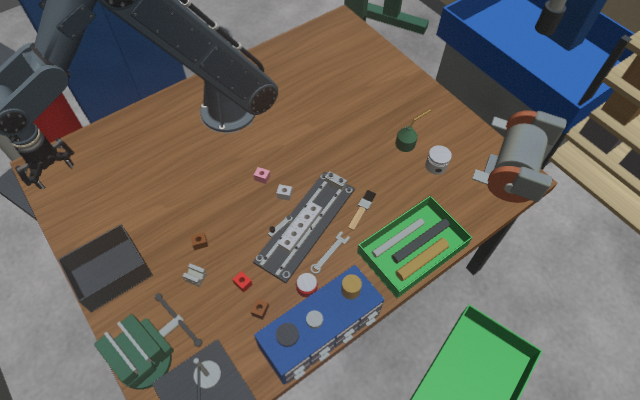

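The top crop shows the fixture with its stop at the left (crop 190,270), five white blocks at crop (320,232) to (455,190), and the keeper with its knob at crop (470,244), swung slightly outward. The scene view shows the same layout: the arm is clear of the fixture, and the coloured blocks are off it.

```bash
cat >> h.py <<'E'
def fit(C,mask,z=.015):
    c=max(cv2.findContours(mask.astype(np.uint8),cv2.RETR_EXTERNAL,cv2.CHAIN_APPROX_NONE)[0],key=cv2.contourArea)
    h=cv2.convexHull(c).reshape(-1,2)
    P=at_z(C,h,z)[:,:2]
    return cv2.minAreaRect((P*1000).astype(np.float32))
E
python3 - <<'E'
from h import *
for n in('top','scene'):
    C=cam(n)
    m=manip.masks_of(n,'fixture')
    for r in m[:2]: print(n,r['p'],r['pixels'].sum(),fit(C,r['pixels']))
    for r in manip.masks_of(n,'knob')[:3]: print('knobmask',r['p'],r['pixels'].sum(),r['position'])
C=cam('top')
# bores at block top z=.047 (crop coords)
px=np.array([[320,232],[354,221],[387,211],[420,201],[454,190]])/2.66+[200,120]
print(at_z(C,px,.047).round(4))
print('knob',at_z(C,[[376.8,211.7]],.066),'pivot',at_z(C,[[399/2.66+200,256/2.66+120]],.0415))
print(at_z(C,np.array([[160,228],[190,338],[518,120],[555,225]])/2.66+[200,120],.015).round(4))
print(R.from_quat(manip.sense()['tool_rot']).as_matrix().round(3)); print(np.array(manip.get_calibration('wrist')['tool_from_camera']).round(3),manip.get_calibration('wrist')['fov_y'])
E
```

```text
top 0.92 5042 ((571.5234985351562, -50.79017639160156), (128.23924255371094, 407.77398681640625), 19.941713333129883)
knobmask 0.79 199 [363.0, 213.9]
knobmask 0.63 354 [335.7, 163.9]
scene 0.46 140 ((543.8165283203125, -2.799945831298828), (49.56890869140625, 35.5559196472168), 19.01880645751953)
knobmask 0.62 185 [279.1, 225.7]
[[ 0.5557 -0.0125  0.047 ]
 [ 0.5692 -0.0468  0.047 ]
 [ 0.5817 -0.0802  0.047 ]
 [ 0.5942 -0.1137  0.047 ]
 [ 0.608  -0.1485  0.047 ]]
knob [[ 0.54818421 -0.16402926  0.066     ]] pivot [[ 0.53643092 -0.0947379   0.0415    ]]
[[ 0.5569  0.1554  0.015 ]
 [ 0.4431  0.115   0.015 ]
 [ 0.6979 -0.2197  0.015 ]
 [ 0.5843 -0.2607  0.015 ]]
[[ 0.974  0.226 -0.   ]
 [ 0.226 -0.974 -0.   ]
 [-0.     0.    -1.   ]]
[[-0.    -0.966 -0.257  0.065]
 [ 1.    -0.    -0.    -0.   ]
 [ 0.    -0.257  0.966 -0.142]
 [ 0.     0.     0.     1.   ]] 64.73643405306798
```

Call:
{"op": "step_arm", "data": {
  "targets": "40 -20 0 -1; 85 -42 2 -2; 130 -66 5 -3; 175 -90 8 -4; 220 -115 10 -5; 265 -138 13 -6; 310 -162 16 -7; 355 -186 20 -7.4; 400 -210 22 -7.4; 445 -233 25 -7.4; 490 -257 28 -7.4; 530 -278 31 -7.4",
  "gripper": 1
}}

```text
t: 2.0
tcp_pos: [0.5927, -0.2199, 0.2007]
tool_rot: [0.984, 0.178, 0.0, 0.0]
force: [1.3, -0.8, -0.1]
finger_gap: 0.0
gripper_force: 0.0
```

Call:
{"op": "step_arm", "data": {
  "targets": "14 -8 0 0; 28 -16 0 0; 28 -16 0 0; 28 -16 0 0"
}}

```text
t: 2.4
tcp_pos: [0.611, -0.1974, 0.2007]
tool_rot: [0.984, 0.177, -0.0, 0.0]
force: [1.1, -0.2, 0.2]
finger_gap: 0.001
gripper_force: 0.0
```

Run:
```python
from h import *
C,im=snap('wrist','w1.png')
s=manip.sense();print(s['t'],s['tcp_pos'],s['force'],s['finger_gap'],R.from_quat(s['tool_rot']).as_matrix().round(3)[:,0])
for q,z in [('keeper_pivot',.029),('knob',.056),('block_5',.015),('fixture',0)]:
    for r in manip.mark_of('wrist',q)[:6]: print(q,round(r['p'],2),np.round(r['position'],1),at_z(C,r['position'],z).round(4)[0,:2])
```

```text
2.45 [ 0.61081011 -0.19783423  0.20072279] [-0.24483098 -0.32965445  0.10198018] -0.001953668612150216 [ 0.937  0.348 -0.001]
keeper_pivot 0.73 [202.2 213.3] [ 0.5392 -0.0962]
keeper_pivot 0.59 [147.7 271.3] [ 0.4511 -0.055 ]
knob 0.88 [259.9 233.6] [ 0.5505 -0.1614]
block_5 0.91 [236.2 166.2] [ 0.5961 -0.1131]
block_5 0.85 [270.9 165. ] [ 0.61  -0.147]
block_5 0.82 [423.3 202.5] [ 0.6289 -0.3145]
block_5 0.77 [468.9 119.2] [ 0.7259 -0.3215]
block_5 0.57 [171.9 165.8] [ 0.5729 -0.0482]
block_5 0.56 [203.5 166.9] [ 0.5834 -0.0806]
fixture 0.62 [148.  267.5] [ 0.436  -0.0433]
```

View pics/w1.png

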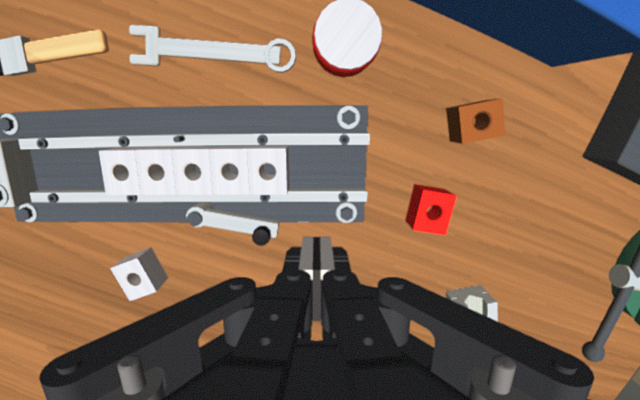

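The wrist view shows the row at (120–268, 172), with the rails parallel to the image rows. The knob is at (260,235), the keeper pivot at (195,216), and the empty channel is to the right of x=287. The fingers hang at (317,240).

Call:
{"op": "step_arm", "data": {
  "targets": "8 0 20 0; 15 0 50 0; 15 0 85 0; 15 0 120 0; 15 0 145 0; 15 0 160 0; 15 0 170 0; 15 0 176 0; 15 0 176 0; 15 0 176 0"
}}

```text
t: 3.65
tcp_pos: [0.6266, -0.1918, 0.0257]
tool_rot: [0.984, 0.178, 0.001, 0.001]
force: [1.3, 0.4, 0.3]
finger_gap: 0.001
gripper_force: 0.0
```

Run:
```python
from h import *
C,im=snap('wrist','w2.png')
s=manip.sense();print(s['t'],s['tcp_pos'],s['force'])
```

```text
3.7 [ 0.62670054 -0.19179295  0.02586206] [0.23552141 0.04233028 0.50685944]
```

View pics/w2.png

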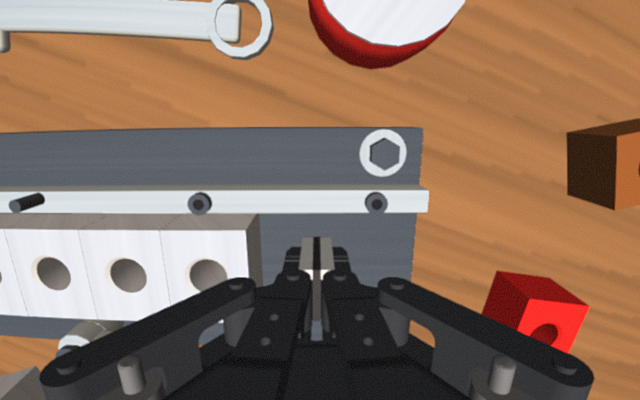

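The finger is in the channel, with its tip at about (317,245), behind block 5 (rear face at about x=258). The linkage stands well above the blocks.

Call:
{"op": "step_arm", "data": {
  "targets": "0 -2 0 0; 0 -4 0 0; 0 -6 0 0; 0 -7 0 0; 0 -8 0 0; 0 -9 0 0; 0 -10 0 0; 0 -11 0 0; 0 -12 0 0; 0 -13 0 0; 0 -14 0 0; 0 -15 0 0"
}}

```text
t: 4.9
tcp_pos: [0.6207, -0.1773, 0.0247]
tool_rot: [0.984, 0.178, 0.0, 0.0]
force: [0.1, -1.1, -0.7]
finger_gap: 0.002
gripper_force: 0.5
```

Call:
{"op": "step_arm", "data": {
  "targets": "0 -1 0 0; 0 -2 0 0; 0 -3 0 0; 0 -4 0 0; 0 -5 0 0; 0 -6 0 0; 0 -7 0 0; 0 -8 0 0; 0 -9 0 0; 0 -10 0 0; 0 -11 0 0; 0 -12 0 0"
}}

```text
t: 6.1
tcp_pos: [0.6164, -0.166, 0.0246]
tool_rot: [0.984, 0.178, 0.0, 0.0]
force: [0.8, -2.9, -0.6]
finger_gap: -0.002
gripper_force: 1.6
```

Run:
```python
from h import *
C,im=snap('wrist','w3.png')
cv2.imwrite('pics/w3c.png',cv2.resize(im[180:320,0:420,::-1],None,fx=1.8,fy=1.8))
```

```text
(no output)
```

View pics/w3c.png

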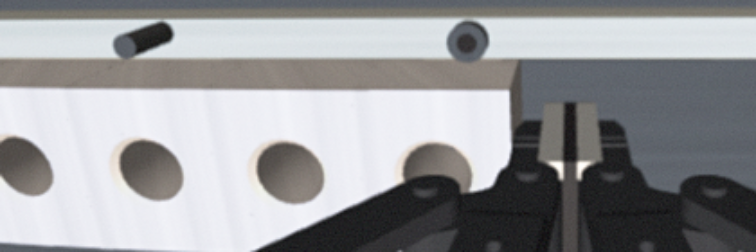

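The finger's back now meets block 5's rear face at crop (512,150), and the row looks closed up. Next I measure the remaining travel.

Run:
```python
from h import *
C=cam('wrist')
y=np.radians(20.5);ux=np.array([np.cos(y),np.sin(y)]);uy=np.array([-np.sin(y),np.cos(y)]);O=np.array([.568,-.040])
P=at_z(C,[[510/1.8,180+95/1.8],[508/1.8,180+150/1.8]],.047)[:,:2]-O
t=manip.sense()['tcp_pos'][:2]-O
print(P@ux,P@uy,t@ux,t@uy)
```

```text
[0.02097647 0.00741923] [-0.12129392 -0.12042373] 0.0011696916585825085 -0.13474214620532632
```

Call:
{"op": "step_arm", "data": {
  "targets": "0 -1.5 0 0; 0 -4 0 0; 0 -7 0 0; 0 -10 0 0; 0 -13 0 0; 0 -16 0 0; 0 -19 0 0; 0 -22 0 0; 0 -25 0 0; 0 -28 0 0; 0 -30.5 0 0; 0 -32 0 0"
}}

```text
t: 7.35
tcp_pos: [0.6051, -0.1358, 0.0246]
tool_rot: [0.984, 0.178, -0.0, -0.0]
force: [1.2, -2.8, -0.3]
finger_gap: -0.0
gripper_force: 1.6
```

Call:
{"op": "step_arm", "data": {
  "targets": "0 -1.5 0 0; 0 -4 0 0; 0 -7 0 0; 0 -10 0 0; 0 -13 0 0; 0 -16 0 0; 0 -19 0 0; 0 -22 0 0; 0 -25 0 0; 0 -28 0 0; 0 -30.5 0 0; 0 -32 0 0"
}}

```text
t: 8.55
tcp_pos: [0.5939, -0.1058, 0.0246]
tool_rot: [0.984, 0.178, -0.0, -0.0]
force: [1.5, -4.0, -0.4]
finger_gap: 0.001
gripper_force: 1.6
```

Call:
{"op": "step_arm", "data": {
  "targets": "0 -1 0 0; 0 -3 0 0; 0 -5 0 0; 0 -7 0 0; 0 -9 0 0; 0 -11 0 0; 0 -13 0 0; 0 -15 0 0; 0 -17 0 0; 0 -18 0 0; 0 -19 0 0; 0 -20 0 0"
}}

```text
t: 9.75
tcp_pos: [0.5871, -0.0873, 0.0246]
tool_rot: [0.984, 0.178, 0.0, 0.0]
force: [0.6, -3.4, -0.4]
finger_gap: -0.005
gripper_force: 1.6
```

Call:
{"op": "step_arm", "data": {
  "targets": "0 -0.7 0 0; 0 -1.4 0 0; 0 -2.1 0 0; 0 -2.8 0 0; 0 -3.5 0 0; 0 -4.2 0 0; 0 -4.9 0 0; 0 -5.4 0 0; 0 -6 0 0"
}}

```text
t: 10.65
tcp_pos: [0.5849, -0.0817, 0.0246]
tool_rot: [0.984, 0.178, 0.0, 0.0]
force: [1.1, -2.7, -0.6]
finger_gap: -0.004
gripper_force: 1.6
```

Call:
{"op": "step_arm", "data": {
  "targets": "0 -0.5 0 0; 0 -1 0 0; 0 -1.5 0 0; 0 -2 0 0"
}}

```text
t: 11.05
tcp_pos: [0.5844, -0.0801, 0.0246]
tool_rot: [0.984, 0.178, 0.0, 0.0]
force: [1.3, -5.5, -0.6]
finger_gap: -0.002
gripper_force: 2.5
```

Force is starting to rise; press on gently.

Call:
{"op": "step_arm", "data": {
  "targets": "0 -0.5 0 0; 0 -1 0 0; 0 -1.5 0 0"
}}

```text
t: 11.35
tcp_pos: [0.5847, -0.0799, 0.0249]
tool_rot: [0.984, 0.178, 0.001, 0.001]
force: [1.3, -8.2, -0.0]
finger_gap: -0.001
gripper_force: 4.1
```

Call:
{"op": "step_arm", "data": {
  "targets": "0 -0.7 0 0; 0 -1.4 0 0; 0 -2 0 0; 0 -2 0 0"
}}

```text
t: 11.75
tcp_pos: [0.5855, -0.0797, 0.0253]
tool_rot: [0.984, 0.178, 0.002, 0.003]
force: [1.9, -10.8, -0.9]
finger_gap: 0.002
gripper_force: 5.6
```

Run:
```python
from h import *
y=np.radians(20.5);uy=np.array([-np.sin(y),np.cos(y)]);O=np.array([.568,-.040])
s=manip.sense();print(s['force'],(s['tcp_pos'][:2]-O)@uy,s['tcp_pos'])
C,im=snap('wrist','w4.png')
```

```text
[  1.88484749 -10.78935558  -0.88237957] -0.043273787375522524 [ 0.58547114 -0.07966731  0.02525233]
```

View pics/w4.png

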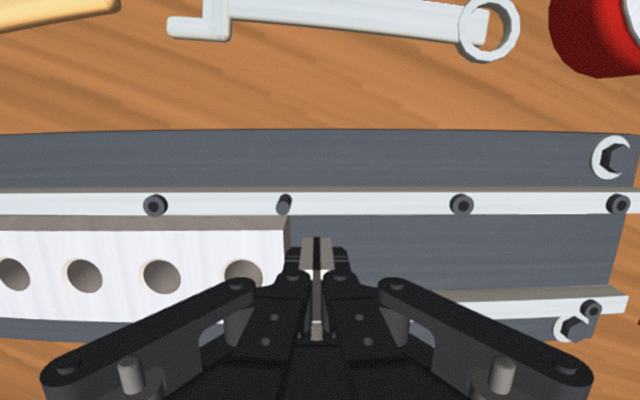

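The row stopped with the TCP at fixture y −43 mm, where −44 was expected. Block 5's rear face is at about (288,250), and the force rises without further motion, so the row is home. I'll back off and lift.

Call:
{"op": "step_arm", "data": {
  "targets": "0 2 0 0; 0 5 0 0; 0 9 0 0; 0 14 0 0; 0 19 0 0; 0 19 -15 0; 0 19 -40 0; 0 19 -70 0; 0 19 -100 0; 0 19 -100 0; 0 19 -100 0"
}}

```text
t: 12.9
tcp_pos: [0.59, -0.0943, 0.1262]
tool_rot: [0.984, 0.178, 0.001, 0.0]
force: [-0.1, 0.4, -0.7]
finger_gap: -0.005
gripper_force: 0.0
```

```bash
cat >> h.py <<'E'
yaw=np.radians(20.5);ux=np.array([np.cos(yaw),np.sin(yaw)]);uy=np.array([-np.sin(yaw),np.cos(yaw)]);O=np.array([.568,-.040]);PV=np.array([.5385,-.0955])
def fx(p): return np.array([(p[:2]-O)@ux,(p[:2]-O)@uy])
E
python3 - <<'E'
from h import *
s=manip.sense();print(s['t'],s['q'],s['tcp_pos'],fx(s['tcp_pos']),R.from_quat(s['tool_rot']).as_matrix().round(3)[:,0])
C,im=snap('wrist','w5.png')
for q,z in [('keeper_pivot',.029),('knob',.056),('block_5',.015)]:
    for r in manip.mark_of('wrist',q)[:6]: p=at_z(C,r['position'],z)[0,:2];print(q,round(r['p'],2),np.round(r['position'],1),p.round(4),fx(p).round(4))
E
```

```text
12.9 [-3.45491000e-01  6.25012266e-01  1.59696282e+00  1.82367546e-04
  9.17385308e-01  8.68162214e-01] [ 0.59000687 -0.09434278  0.12617221] [ 0.00158198 -0.05860834] [0.937 0.349 0.002]
keeper_pivot 0.9 [293.2 258.8] [ 0.5384 -0.0932] [-0.0463 -0.0394]
knob 0.79 [384.6 289.4] [ 0.5511 -0.1641] [-0.0593 -0.1103]
block_5 0.91 [178.3 202.1] [0.5465 0.0135] [-0.0014  0.0576]
block_5 0.91 [552.9 242.5] [ 0.626 -0.308] [-0.0395 -0.2713]
block_5 0.88 [136.7 200.6] [0.5351 0.0479] [-0.      0.0938]
block_5 0.78 [ 93.2 201.6] [0.5205 0.0846] [-0.0008  0.1333]
block_5 0.73 [612.8 142.4] [ 0.7237 -0.3127] [ 0.0504 -0.31  ]
block_5 0.7 [218.9 200.1] [ 0.5603 -0.0186] [0.0003 0.0228]
```

View pics/w5.png

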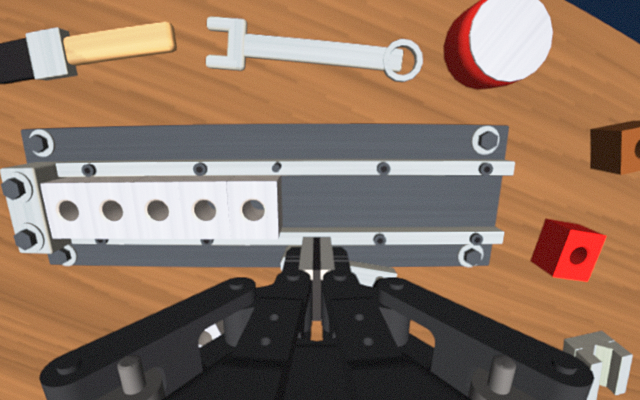

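The row now sits against the stop: bore centres measure y ≈ 133, 94, 58 and 23 mm, as they should with the row home. The knob is at fixture (−59,−110), so the keeper angle is about −0.18. Next I move the fingertip outside the knob.

Call:
{"op": "step_arm", "data": {
  "targets": "-20 10 0 3; -45 22 0 6; -70 35 0 10; -92 46 0 10; -92 46 15 10; -92 46 35 10; -92 46 55 10; -92 46 68 10; -92 46 75 10; -92 46 75 10; -92 46 75 10"
}}

```text
t: 14.2
tcp_pos: [0.5198, -0.1697, 0.0498]
tool_rot: [0.996, 0.091, 0.0, 0.0]
force: [0.1, 0.7, 0.5]
finger_gap: -0.002
gripper_force: 0.0
```

```bash
cat > k.py <<'E'
# rows for swinging the keeper knob from angle a0 to a1 with the tool's +x face
import sys
from h import *
a0,a1,d0,d1,n=map(float,sys.argv[1:6])
s=manip.sense(); M=R.from_quat(s['tool_rot']).as_matrix(); t=s['tcp_pos']; c=np.arctan2(M[1,0],M[0,0])
print(s['t'],fx(t),np.degrees(c-yaw),t[2],s['force'])
out=[]
for i in range(1,int(n)+1):
    u=i/n; a=a0+(a1-a0)*u; d=d0+(d1-d0)*u
    f=np.array([-.047,-.041])+.070*np.array([np.sin(a),-np.cos(a)])-d*np.array([np.cos(a),np.sin(a)])
    w=O+f[0]*ux+f[1]*uy; v=M.T@np.r_[w-t[:2],0]*1000
    out.append('%.0f %.0f 0 %.0f'%(v[0],v[1],-np.degrees(yaw+a-c)))
print('; '.join(out))
E
python3 k.py -.176 -.176 .032 .020 8; python3 k.py -.176 .4 .020 .020 12
python3 - <<'E'
from h import *
C,im=snap('wrist','w6.png')
E
```

```text
14.2 [-0.09053055 -0.10460263] -10.037035486966303 0.04977651260779052 [0.05577756 0.71209992 0.45896555]
1 -0 0 0; 3 -0 0 0; 4 -0 0 0; 6 -0 0 0; 7 -0 0 0; 9 -0 0 0; 10 -0 0 0; 12 -0 0 0
14.2 [-0.09053055 -0.10460263] -10.037035486966303 0.04977651260779052 [0.05577756 0.71209992 0.45896555]
15 1 0 -3; 19 1 0 -5; 22 2 0 -8; 25 2 0 -11; 29 3 0 -14; 32 3 0 -16; 36 2 0 -19; 39 2 0 -22; 43 2 0 -25; 46 1 0 -27; 50 0 0 -30; 53 -1 0 -33
```

View pics/w6.png

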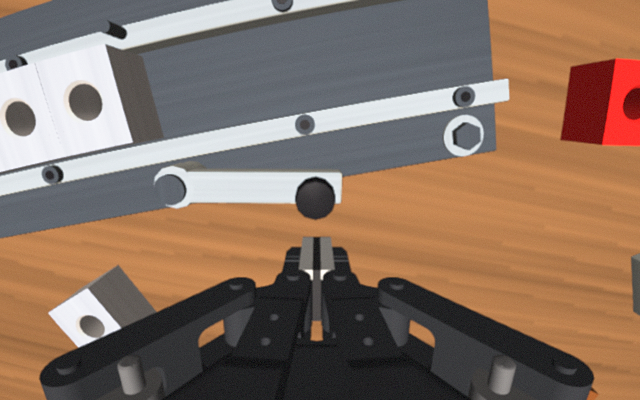

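The finger is centred behind the knob (316,197), and the bar and pivot are visible at (170,188). Swinging the keeper now.

Call:
{"op": "step_arm", "data": {
  "targets": "3 0 0 0; 6 0 0 0; 8 0 0 0; 10 0 0 0; 12 0 0 0; 15 1 0 -3; 18 1 0 -5; 22 2 0 -8; 25 2 0 -11; 29 3 0 -14; 32 3 0 -16; 36 2 0 -19"
}}

```text
t: 15.45
tcp_pos: [0.5551, -0.1653, 0.0495]
tool_rot: [0.967, 0.255, -0.0, 0.0]
force: [-0.5, -2.0, 0.8]
finger_gap: 0.002
gripper_force: 0.6
```

```bash
python3 k.py .2 .75 .020 .020 12
python3 - <<'E'
from h import *
C=cam('wrist'); manip.snapshot('wrist')
for q,z in [('knob',.056)]:
    for r in manip.mark_of('wrist',q)[:3]: p=at_z(C,r['position'],z)[0,:2];f=fx(p);print(q,round(r['p'],2),p.round(4),f.round(4),np.arctan2(f[0]+.047,-f[1]-.041))
E
```

```text
15.45 [-0.05596625 -0.11284674] 9.067024993514618 0.04948414562829957 [-0.54327058 -1.96035897  0.81475382]
6 2 0 -5; 10 3 0 -8; 13 3 0 -10; 16 3 0 -13; 20 3 0 -16; 23 3 0 -18; 26 3 0 -21; 30 3 0 -23; 33 2 0 -26; 36 1 0 -29; 39 1 0 -31; 43 -0 0 -34
knob 0.7 [ 0.5731 -0.1542] [-0.0352 -0.1088] 0.17251206321671722
```

Call:
{"op": "step_arm", "data": {
  "targets": "3 1 0 -3; 6 2 0 -5; 10 3 0 -8; 13 3 0 -11; 16 3 0 -13; 20 3 0 -16; 23 3 0 -18; 26 3 0 -21; 30 3 0 -23; 33 2 0 -26; 36 1 0 -29; 40 0 0 -32"
}}

```text
t: 16.75
tcp_pos: [0.5903, -0.1456, 0.0496]
tool_rot: [0.859, 0.512, -0.0, 0.0]
force: [-0.2, -0.3, -1.0]
finger_gap: 0.0
gripper_force: 0.6
```

```bash
python3 k.py .72 1.25 .020 .020 12
```

```text
16.75 [-0.01607405 -0.1067776 ] 41.034502376869796 0.04960225924142457 [-0.22543045 -0.25786552 -0.99159353]
3 1 0 -3; 6 2 0 -5; 10 2 0 -8; 13 3 0 -10; 16 3 0 -13; 19 3 0 -15; 22 3 0 -18; 26 3 0 -20; 29 2 0 -23; 32 2 0 -26; 35 1 0 -28; 38 1 0 -31
```

Call:
{"op": "step_arm", "data": {
  "targets": "3 1 0 -3; 6 2 0 -5; 10 2 0 -8; 13 3 0 -10; 16 3 0 -13; 19 3 0 -15; 22 3 0 -18; 26 3 0 -20; 29 2 0 -23; 32 2 0 -26; 35 1 0 -28; 38 1 0 -31"
}}

```text
t: 17.95
tcp_pos: [0.6092, -0.1122, 0.0496]
tool_rot: [0.691, 0.723, -0.0, -0.0]
force: [-0.7, -0.4, 0.2]
finger_gap: -0.001
gripper_force: 0.5
```

```bash
python3 k.py 1.25 1.571 .020 .020 10
```

```text
17.95 [ 0.0132844  -0.08205964] 72.07004402304537 0.04964915466052526 [-0.73566642 -0.35622426  0.23428874]
2 0 0 -1; 4 1 0 -3; 7 1 0 -5; 9 2 0 -7; 11 2 0 -9; 14 2 0 -11; 16 3 0 -12; 18 3 0 -14; 21 3 0 -16; 23 3 0 -18
```

Call:
{"op": "step_arm", "data": {
  "targets": "2 0 0 -1; 4 1 0 -3; 7 1 0 -5; 9 2 0 -7; 11 2 0 -9; 14 2 0 -11; 16 3 0 -12; 18 3 0 -14; 20 3 0 -16; 21 3 0 -18; 22 3 0 -18"
}}

```text
t: 19.05
tcp_pos: [0.6116, -0.0903, 0.0497]
tool_rot: [0.571, 0.821, 0.0, 0.0]
force: [0.3, -0.2, 0.2]
finger_gap: -0.001
gripper_force: 0.5
```

Call:
{"op": "step_arm", "data": {
  "targets": "0.7 0 0 0; 1.4 0 0 0; 2 0 0 0; 2.5 0 0 0; 3 0 0 0; 3.5 0 0 0"
}}

```text
t: 19.65
tcp_pos: [0.6105, -0.088, 0.0498]
tool_rot: [0.57, 0.821, -0.0, 0.001]
force: [1.3, -4.1, -0.7]
finger_gap: -0.001
gripper_force: 2.5
```

Run:
```python
from h import *
s=manip.sense();print(fx(s['tcp_pos']),[s['force']@np.r_[u,0] for u in(ux,uy)])
```

```text
[ 0.02301267 -0.0599002 ] [np.float64(-0.21594567914827234), np.float64(-4.255372360665543)]
```

Force is rising near the expected −61 mm; I'll confirm the keeper is hard on its stop.

Call:
{"op": "step_arm", "data": {
  "targets": "1 0 0 0; 2 0 0 0; 2.5 0 0 0; 2.5 0 0 0"
}}

```text
t: 20.05
tcp_pos: [0.6105, -0.0879, 0.0498]
tool_rot: [0.57, 0.822, -0.001, 0.003]
force: [1.1, -9.3, -2.3]
finger_gap: 0.002
gripper_force: 4.8
```

Call:
{"op": "step_arm", "data": {
  "targets": "-3 0 0 0; -6 0 0 0; -10 0 0 0; -16 0 0 0; -22 0 0 0; -30 0 -20 0; -36 0 -50 0; -40 0 -90 0; -50 0 -130 0; -50 0 -130 0; -50 0 -130 0"
}}

```text
t: 21.15
tcp_pos: [0.6271, -0.1321, 0.1808]
tool_rot: [0.571, 0.821, 0.0, 0.001]
force: [-1.2, -0.3, -0.7]
finger_gap: 0.002
gripper_force: 0.0
```

Run:
```python
from h import *
C,im=snap('wrist','w7.png')
for q,z in [('keeper_pivot',.029),('knob',.056),('block_5',.015)]:
    for r in manip.mark_of('wrist',q)[:6]: p=at_z(C,r['position'],z)[0,:2];print(q,round(r['p'],2),np.round(r['position'],1),fx(p).round(4))
```

```text
keeper_pivot 0.82 [240.5 116.9] [-0.0451 -0.0412]
keeper_pivot 0.15 [160.5  28.3] [-0.1116  0.0353]
knob 0.6 [315.7 113.5] [ 0.0231 -0.0389]
block_5 0.92 [289.2  83.6] [-0.0014 -0.0114]
block_5 0.76 [290.4  41.8] [0.0004 0.0249]
block_5 0.73 [ 96.9 299.9] [-0.2293 -0.2414]
block_5 0.64 [57.8 17.5] [-0.2174  0.0538]
```

View pics/w7.png

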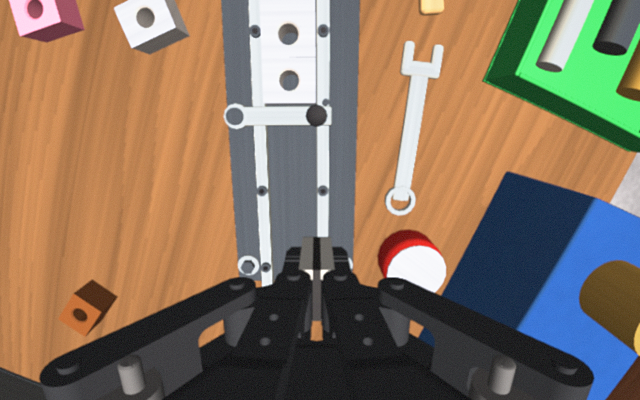

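The keeper bar lies square across both rails, from the pivot at (236,117) to the knob at (316,115), right behind block 5. The row is still home and the arm is clear.

```bash
python3 -c "
from station import manip
print(manip.sign_off())"
```

```text
the job is handed in; nothing more can be done
None
```

The five-block row is home against the end stop, the keeper bar is swung fully across against its stop behind it, and the job was handed in at about 21 s with the arm clear.

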